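# Seat the long pin gauge against the end stop

### The arm

A 7-joint arm with a two-finger parallel gripper is mounted at the origin on a cart in front of the work surface, level with it; the furniture and walls round the work are solid. World frame = base frame: x ahead of the robot, y to its left, z up, the work surface at z = 0. Lengths are in m, angles in degrees, forces in N, time in s.
With the tool pointing down it reaches from about 0.35 to 0.775 m from the base axis. Payload 3.1 kg.
Tool frame: the origin (TCP) lies on the centre line of the jaws, within the pads' length; the fingertips stand 17 mm ahead of it and the grasp point (between the pads) lies 2 mm behind it (robot.tip_reach is the distance from the TCP to the fingertips, in m); z points along the fingers, y is the line along which they close (so a half turn about z gives the same grasp; the last joint's range is limited). The gripper opens to 85 mm and grips with 20 to 120 N. Pads are 22 mm wide; open, the fingers measure 114 mm over their backs; the gripper's body (76 mm by 85 mm) begins 54 mm behind the grasp point. The pads swing forward as they close: fully open they stand 13 mm farther back than shut.
Start: joints at [-67.076, 17.813, 0.802, 86.603, -0.252, 75.585, -1.558], TCP at [0.235, 0.497, 0.248] pointing down, gripper open.
Joint ranges: [-154.91, 154.91], [-16.99, 109.72], [-72.82, 74.43], [7.12, 147.25], [-82.49, 262.49], [11.32, 116.49], [-174.64, 174.64]. Speed limits (degrees/s): [159.86, 159.86, 180, 180, 180, 180, 180].

### API

Orientations are given as [roll, pitch, yaw] about the fixed x, y, z axes, in that order (R = Rz(yaw) Ry(pitch) Rx(roll)).
In Python, from station import robot, fingers, vision, workorder, recognise gives the robot as it stands. Calls block until the motion is done:
- robot.move_to(position, orientation): joint-space move of the TCP to a pose.
- robot.line_to(position, orientation=None, velocity=0.15, f_stop=None): straight line of the TCP; orientation=None keeps the orientation; velocity is the mean speed in m/s. With f_stop (N) it stops when the force on the tool has changed by that much, and returns True; else False.
- robot.move_j(angles): joint-space move.
- fingers.gripper_to(opening, force=None): opening from 0.0 (shut) to 1.0 (fully open); force is the grip in N (None keeps the last); returns when the fingers have stopped.
- robot.pause(seconds).
- robot.inverse_kinematics(position, orientation): joint angles nearest the present ones, or None.
- vision.grab_frame(name): name is "side" or "top" or "wrist"; returns the picture (480x640x3 uint8, red, green, blue); there is no depth.
- vision.calibration(name): a dict with "mtx" (3x3 intrinsics, pixels), "k1" (the pictures are not rectified: a ray, as slopes to the right and down, at radius r is drawn at 1 + k1 r^2 times it, then the intrinsics apply), "extrinsics" (4x4, takes a point from world to camera coordinates); the wrist camera has in their place "T_tool_cam" (4x4, takes a point from camera to tool coordinates, whose origin is the TCP and whose axes are the flange's). Camera axes: x right, y up, looking along -z (the intrinsics and any distortion apply to the point x, -y, -z); pixel columns grow to the right and rows downward; lengths in m; the calibration is good to about 2 mm. A picture is of the moment at which its call begins: read the wrist's pose just before it. calibration takes no time and is no camera call.
A pose or a line that the arm cannot do raises robot.PlanningError and nothing moves.
- workorder.close_job(): hands the job in; it is judged then, once.
Trained networks look in the newest picture that a camera, given by its name, has taken for a name from the list of things; names that differ only in an ending like _2 or _b are one class to them, and where a whole thing is asked for, a point or a joint stands for the part that bears it (a point fixed in the world has none). Each returns a list of dicts, best first, with "p" (0 to 1); they miss things now and then, are a little off and sometimes report something else, mostly with a low value. They report only what shows in the picture. A call takes as long as a camera call.
- recognise(label, camera): "rect" ([centre column, centre row, width, height] in pixels, round what is visible of it).
Readings, each from a call of its own:
- robot.current_time_s(): time.
- robot.current_joint_positions(): joint angles.
- robot.current_dq(): joint speeds.
- robot.current_joint_torque(): joint torques, N m.
- robot.current_tool_pos(): TCP position.
- robot.current_eef_rot(): TCP orientation.
- robot.current_contact_force(): force on the tool from outside, world axes, zero at the start.
- robot.current_torque(): the same for the moment, N m.
- robot.current_finger_gap(): opening from 0.0 (shut) to 1.0 (fully open).
- robot.current_gripper_force(): force on a finger pad.
Only numpy, scipy, OpenCV 4.12 (cv2) and the standard library are available. Lean on these libraries where they do the work, as an engineer would, in place of code of your own. Each camera call takes 0.05 s, during which the arm holds its last target. There are 200 camera calls.

### The job

The two steel pin gauges lie in the twin V-groove block, short of its upright end stop. Push the longer pin along its groove until its end touches the stop, without lifting it out, and leave it lying there. Leave the shorter pin where it is.

Things in the scene. Friction and masses are not known exactly. Their poses are not given: they have to be found in the camera images.
- v_block: Fixed aluminium block, 120 mm wide, flat top 21 mm above the bench, with two parallel 90-degree V-grooves at y = +35 and -35 mm (x = -100 to +90 mm, 18 mm wide, 9 mm deep). Origin on the bench, x along the grooves towards the end stop, z up. A small upright sensor cell (19x21x27 mm, a bystander) stands between the grooves close to the stop.
- end_stop: Fixed upright steel plate across the block's +x end, 12 mm thick, 120 mm wide, top 42 mm above the bench. Origin at the foot of the middle of the face that the pins are pushed against (x = +90 mm in the block's frame); axes as the block's.
- long_pin: Longer pin gauge: plain round steel pin, 18 mm diameter, 100 mm long, about 0.16 kg, loose in either groove, 45 to 75 mm short of the stop. Origin mid-length on its axis, x along it towards the stop (it may roll). In the groove its axis is 25 mm and its top 34 mm above the bench, 13 mm proud of the block, so its rear end face can be pushed from above the block with a few newtons (up to 7).
- short_pin: Shorter pin gauge: same steel and 18 mm diameter but 60 mm long, in the other groove; origin mid-length on its axis, x along it. It is to be left where it is.

How it is judged:
By the outcome, as a careful person would: the job done as asked, in the order asked, and still so for the second after the job is handed in, with the robot touching nothing.
It also fails if it takes over 32 s, if anything falls off the work surface, if the arm or the gripper's body presses on something with over 40 N, if the wrist force passes 120 N, or if a joint passes its speed limit or range.

## Working session

There is one attempt and no reset: what is moved stays moved. The work goes in short steps, each a Python script; the robot and the scene stay as the last script left them, time stands still between calls to the robot, and variables do not carry over. Pictures are saved under pics/ and viewed, at most 10 in all, crops included, and the job is handed in when it is done.

```bash
mkdir -p pics; python3 - <<'E'
from station import robot, fingers, vision, workorder, recognise
import cv2,numpy as np
for c in("top","side"):
    im=vision.grab_frame(c); cv2.imwrite(f"pics/{c}1.png",im[:,:,::-1])
    k=vision.calibration(c); print(c,{a:np.round(b,4).tolist() for a,b in k.items()})
    for l in("v_block","end_stop","long_pin","short_pin"):
        print(l,[(np.round(d["rect"],1).tolist(),round(d["p"],2)) for d in recognise(l,c)][:3])
print(robot.current_time_s(),robot.current_eef_rot(),robot.current_tool_pos())
E
```

```text
top {'mtx': [[588.2224, 0.0, 321.7658], [0.0, 588.2224, 237.2783], [0.0, 0.0, 1.0]], 'k1': -0.1003, 'extrinsics': [[0.0224, -0.9997, 0.0139, 0.1011], [0.9839, 0.0245, 0.1771, -0.6349], [-0.1774, 0.0098, 0.9841, -0.7861], [0.0, 0.0, 0.0, 1.0]]}
v_block []
end_stop [([284.4, 233.8, 73.2, 51.6], 0.82)]
long_pin []
short_pin [([347.2, 282.2, 27.3, 38.3], 0.89)]
side {'mtx': [[565.2753, 0.0, 311.4339], [0.0, 565.2753, 242.5091], [0.0, 0.0, 1.0]], 'k1': -0.0002, 'extrinsics': [[-0.978, -0.2071, -0.0261, 0.6546], [0.0699, -0.4425, 0.894, -0.0487], [-0.1967, 0.8725, 0.4473, -0.8576], [0.0, 0.0, 0.0, 1.0]]}
v_block [([365.4, 279.9, 152.8, 77.5], 0.59)]
end_stop [([307.8, 282.7, 39.6, 61.4], 0.62)]
long_pin [([385.2, 273.2, 63.3, 25.7], 0.56)]
short_pin [([361.9, 255.0, 38.0, 14.4], 0.85)]
0.5 [-1.79995628e+02  2.70946882e-03  1.54691542e+02] [0.2351402  0.4971844  0.24825999]
```

View pics/top1.png

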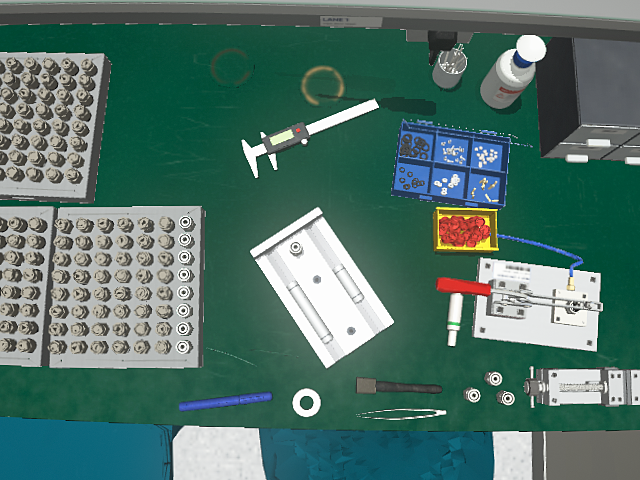

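View pics/side1.png

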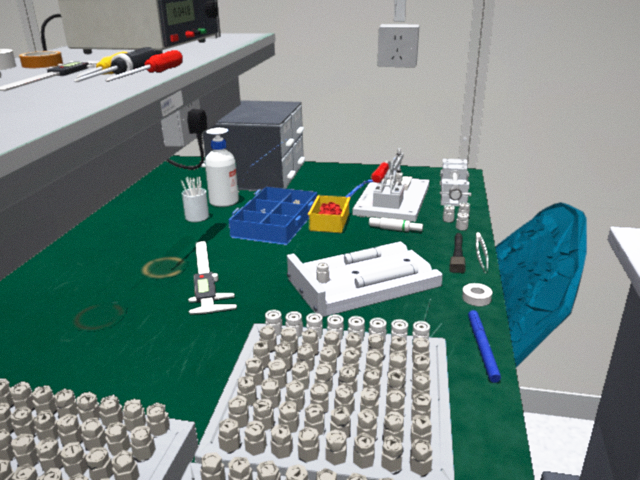

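The top view shows the stop at the upper left, from (252,250) to (322,212). The long pin is in the left groove from (293,287) to (327,340), the short pin is at (348,283), and the sensor cell is at (296,247). I'll zoom in for accurate corners.

```bash
python3 - <<'E'
import cv2
im=cv2.imread("pics/top1.png")[200:375,240:405]
cv2.imwrite("pics/crop1.png",cv2.resize(im,None,fx=3.4,fy=3.4,interpolation=cv2.INTER_CUBIC))
E
```

```text
(no output)
```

View pics/crop1.png

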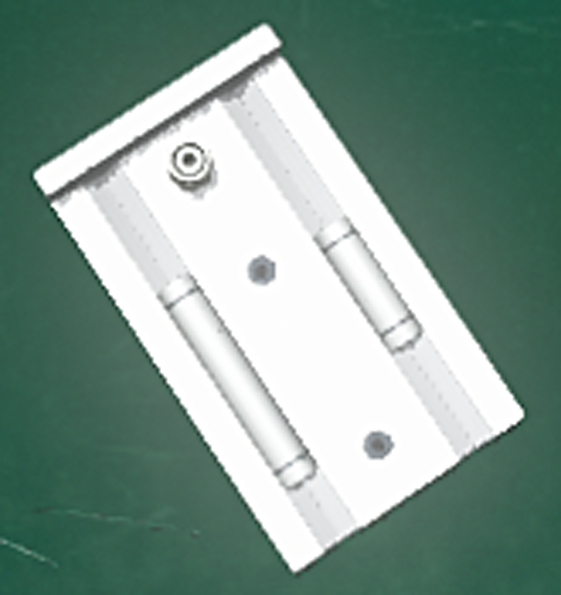

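The crop shows the long pin's rear end at about (300,483) and its front end at about (172,287). The stop's top corners are at (35,177), (266,24) and (281,45), and the block's rear corners are at (297,571) and (523,413). Next I'll fit the block pose.

```bash
cat > h.py <<'E'
import numpy as np
from station import robot, fingers, vision, workorder, recognise
from scipy.optimize import least_squares
def proj(P,name="top"):
    k=vision.calibration(name); M=np.array(k["mtx"]); E=np.array(k["extrinsics"])
    c=np.atleast_2d(P)@E[:3,:3].T+E[:3,3]
    s=np.c_[c[:,0],-c[:,1]]/-c[:,2:3]; s=s*(1+k["k1"]*(s**2).sum(1,keepdims=True))
    return s@M[:2,:2].T+M[:2,2]
def W(b,P):
    x,y,a=b; P=np.atleast_2d(P); c,s=np.cos(a),np.sin(a)
    return np.c_[x+c*P[:,0]-s*P[:,1],y+s*P[:,0]+c*P[:,1],P[:,2]]
E
python3 - <<'E'
from h import *
crop=np.array([[35,177],[266,24],[281,45],[297,571],[523,413]])/3.4+[240,200]
mod=np.array([[.102,.06,.042],[.102,-.06,.042],[.09,-.06,.042],[-.1,.06,.021],[-.1,-.06,.021]])
f=lambda q:(proj(W(q,mod))-crop).ravel()
r=least_squares(f,[.56,.12,.5],x_scale=[.1,.1,1]);b=r.x
print(b,np.degrees(b[2]),np.round(r.fun,1))
def pin(pt,z=.03):
    pt=np.array(pt)/3.4+[240,200]
    return least_squares(lambda q:(proj(W(b,[[q[0],q[1],z]]))-pt).ravel(),[0,0]).x
for p in((300,483),(172,287),(404,345),(332,226)): print(np.round(pin(p),4))
print("cell top",pin((188,160),.048))
# side check
pr=proj(W(b,mod),"side");print(np.round(pr))
# candidate poses
rear=pin((300,483))[0]
for yaw in (0,90,180,-90):
  for z in(.15,.045): 
    p=W(b,[[rear-.03,.035,z]])[0]; y=np.degrees(b[2])+yaw
    print(yaw,p,robot.inverse_kinematics(p,[180,0,y]))
E
```

```text
[0.56274506 0.1124721  0.61588605] 35.28767127877069 [-0.9 -0.6 -0.2 -0.5 -0.  -0.1 -0.2  0.7  1.3  0.4]
[-0.0692  0.0376]
[0.0301 0.0365]
[-0.0459 -0.0319]
[ 0.0136 -0.0352]
cell top [0.06943764 0.00152367]
[[319. 291.]
 [287. 254.]
 [294. 253.]
 [442. 272.]
 [400. 240.]]
0 [0.46152161 0.08371299 0.15      ] [-40.38804259  14.5838028   33.42078844 108.24196931  -9.23084537
  59.83156178 -57.86744538]
0 [0.46152161 0.08371299 0.045     ] [-37.9462751   23.94428236  31.94287684 114.5596722  -17.33039829
  46.12350039 -50.7788638 ]
90 [0.46152161 0.08371299 0.15      ] [-35.6130372   14.01294437  27.5758014  108.08532067  -7.46316001
  59.65374406  30.33285599]
90 [0.46152161 0.08371299 0.045     ] [-32.60196548  22.89538022  25.0750414  114.37373189 -13.3704105
  45.48063362  35.46536139]
180 [0.46152161 0.08371299 0.15      ] [-26.47849934  13.37751482  16.62961991 107.76905397  -4.4087647
  59.46837879 117.2545492 ]
180 [0.46152161 0.08371299 0.045     ] [-22.6689569   21.8134154   12.65616175 114.01023083  -6.62894354
  44.85037953 119.10495479]
-90 [0.46152161 0.08371299 0.15      ] [ -63.14191613   22.61110511   64.90648269  108.8659881   -22.98638203
   63.07679149 -133.87982321]
-90 [0.46152161 0.08371299 0.045     ] [ -59.88025443   36.19967      64.57189529  115.21019493  -40.61027744
   55.02945038 -118.92678683]
```

```bash
cat >> h.py <<'E'
b=[0.56274506,0.1124721,0.61588605]; yaw=np.degrees(b[2])+180; O=[180,0,yaw]
def tcpx():
    d=np.array(robot.current_tool_pos())-[b[0],b[1],0]; c,s=np.cos(b[2]),np.sin(b[2])
    return np.round([c*d[0]+s*d[1],-s*d[0]+c*d[1],d[2]],4)
E
python3 - <<'E'
from h import *
import cv2
fingers.gripper_to(0.0,30)
at=lambda x,z:W(b,[[x,.035,z]])[0]
robot.move_to(at(-.104,.15),O)
print(robot.line_to(at(-.104,.0415),velocity=.08,f_stop=6),tcpx(),robot.tip_reach,robot.current_time_s(),robot.current_contact_force())
cv2.imwrite("pics/wrist1.png",vision.grab_frame("wrist")[:,:,::-1])
im=vision.grab_frame("side")[210:330,270:460]
cv2.imwrite("pics/side2.png",cv2.resize(im[:,:,::-1],None,fx=4,fy=4,interpolation=cv2.INTER_CUBIC))
E
```

```text
False [-0.1035  0.0348  0.042 ] 0.017 4.575 [-0.47397428 -0.0911902  -0.78452578]
```

View pics/side2.png

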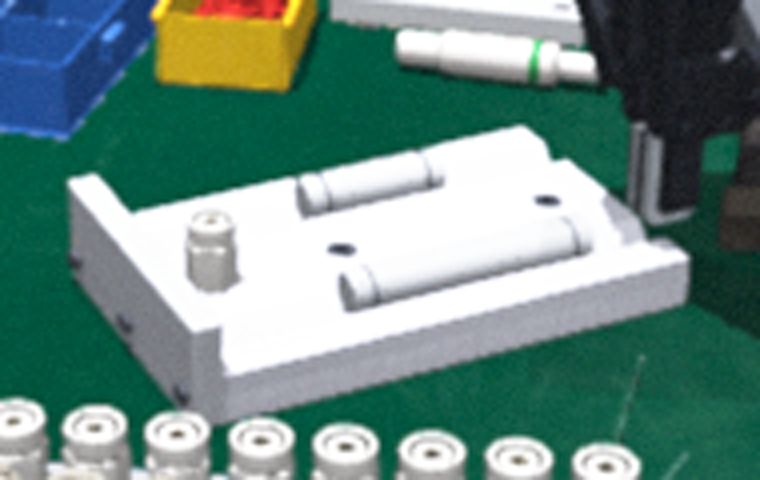

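The finger pads, at (665,215), sit at the rear end of the long pin's groove, just above the block top and in line with the pin, whose rear end is at about (590,235). Now I'll push until the stop is felt.

```bash
python3 - <<'E'
from h import *
import cv2
at=lambda x,z:W(b,[[x,.035,z]])[0]
r=robot.line_to(at(-.035,.0415),velocity=.03,f_stop=14)
print(r,tcpx(),robot.current_contact_force(),robot.current_time_s())
if not r:
    r=robot.line_to(at(-.002,.0415),velocity=.012,f_stop=10)
    print(r,tcpx(),robot.current_contact_force(),robot.current_time_s())
im=vision.grab_frame("side")[210:330,270:460]
cv2.imwrite("pics/side3.png",cv2.resize(im[:,:,::-1],None,fx=4,fy=4,interpolation=cv2.INTER_CUBIC))
E
```

```text
False [-0.0351  0.0349  0.0415] [-0.53658594 -0.78269599 -0.37679798] 7.125
True [-0.0205  0.035   0.0407] [-0.06705224 -0.3164606   0.03604404] 8.6667
```

View pics/side3.png

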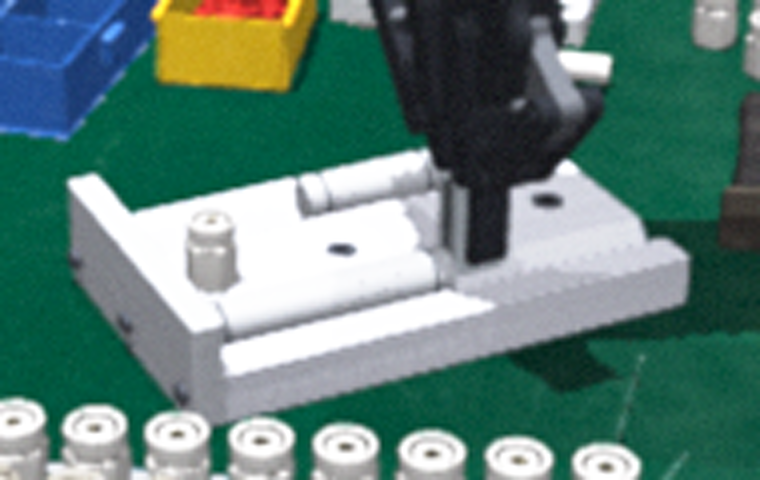

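The pin's front end has reached the stop at (220,320), and the stop position matches the prediction. I'll repeat the push slowly to confirm contact, then retreat and check.

```bash
python3 - <<'E'
from h import *
import cv2
at=lambda x,z:W(b,[[x,.035,z]])[0]
r=robot.line_to(at(-.010,.0415),velocity=.005,f_stop=8)
print(r,tcpx(),robot.current_contact_force(),robot.current_time_s())
robot.line_to(at(-.055,.0415),velocity=.03)
robot.line_to(at(-.07,.16),velocity=.1)
robot.move_to(at(-.17,.25),O)
robot.pause(.5)
A=vision.grab_frame("top")[200:375,240:405]; B=vision.grab_frame("side")[210:330,270:460]
A=cv2.resize(A,(377,400),interpolation=cv2.INTER_CUBIC);B=cv2.resize(B,(420,265),interpolation=cv2.INTER_CUBIC)
o=np.zeros((400,797,3),np.uint8);o[:,:377]=A;o[:265,377:]=B
cv2.imwrite("pics/end.png",o[:,:,::-1]);print(robot.current_time_s())
E
```

```text
True [-0.0205  0.0349  0.0398] [ 0.20031079 -0.3846664   0.56359826] 9.9083
13.7083
```

View pics/end.png

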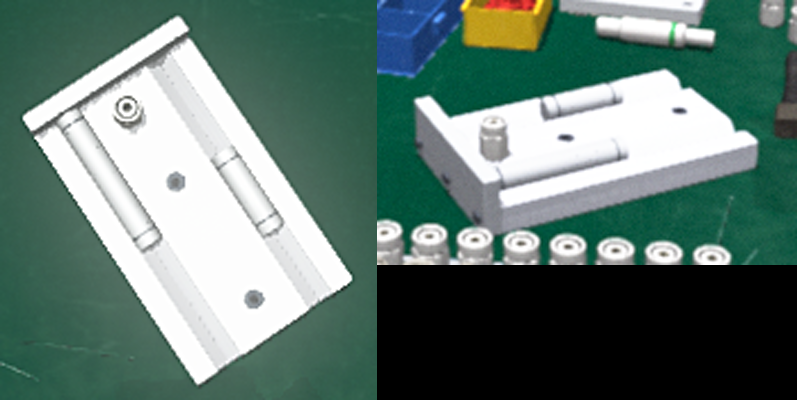

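The long pin's front end meets the stop at (68,118), and it lies in its groove with its rear at (148,243). The short pin, from (226,155) to (268,230), and the sensor cell are where they were.

```bash
python3 -c "
from h import *
print(workorder.close_job())"
```

```text
the job is handed in; nothing more can be done
None
```

The long pin was pushed along its groove to the end stop and left lying there; a second gentle push and the final pictures both indicate contact, the short pin and sensor cell look unmoved, and the job was handed in at about 14 s.

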